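# Index the sample slide under the dosing needle

## Robot

A 6-joint arm with a two-finger parallel gripper is mounted at the origin on the work surface. World frame = base frame: x ahead of the robot, y to its left, z up, the work surface at z = 0. Lengths are in mm, angles in rad, forces in N, time in s.
With the tool pointing down it reaches from about 300 to 775 mm from the base axis. Payload 14.6 kg.
Tool frame: the origin (TCP) lies between the finger pads; the fingertips stand 8 mm ahead of it and the grasp point (between the pads) lies 11 mm behind it; z points along the fingers, y is the direction in which the jaws open and shut (so a half turn about z gives the same grasp; the last joint's range is limited). The gripper opens to 94 mm and grips with 3 to 60 N. Pads are 16 mm wide; open, the fingers measure 119 mm over their backs; the gripper's body (75 mm by 177 mm) begins 78 mm behind the grasp point.
Start: joints at [-0.067, 0.3, 1.521, -0, 1.321, -0.067], TCP at [549.99, -0.002, 213.446] pointing down, gripper open.
Joint ranges: [-3.03, 3.03], [-0.79, 2.21], [0.23, 2.52], [-1.04, 4.18], [0, 3.07], [-2.55, 2.55]. Speed limits (rad/s): [2.22, 2.22, 2.57, 3.14, 3.14, 3.14].

## Interface

Orientations are given as [roll, pitch, yaw] about the fixed x, y, z axes, in that order (R = Rz(yaw) Ry(pitch) Rx(roll)).
In Python, from cell import manip gives the robot as it stands. The module is installed in compiled form; this text tells all that it offers.
- The arm moves only by the tool send_rows, never from a script. Its argument "series" is a list that holds one entry, the list of rows, each a list of 5 numbers: the opening, from 0 (shut) to 1 (fully open), then the shift along the tool's x, y, z in mm, then the turn about the tool's z in degrees. In form: [[[gripper, dx, dy, dz, roll], ...]]. A call has 1 to 10 rows; each row is the pose to reach, as a shift and turn from the pose commanded when the call began, along the tool's axes at that moment; what a row does not reach only later rows make up. A row lasts 1/10 s, in which the tool goes at most 50 mm and 8.59 degrees, less where a joint would pass 70% of its speed; a pose out of reach is approached as far as the arm can. A call with a gripper value outside its range is refused whole. The fingers move at their own pace and stop on an object; "newtons" is the grip in N (left out, the last holds). Time passes only in rows, so rows that repeat a pose let the fingers close. It gives the time, the measured TCP pose, the force and the opening at its end, in the units of the state.
- manip.read_state(): the state, without advancing time (a new reading comes with each control period).
- manip.camera(name): name is "scene" or "side" or "wrist"; returns a dict with "img" (420x560x3 uint8, red, green, blue), "vfov" (degrees; the focal length in pixels is half the picture's height over the tangent of half this angle, whatever the lens; pixels are square), "cx", "cy" (the principal point, pixels), "pose" (4x4, takes a point from camera to world coordinates); the wrist camera has in their place "T_tool_cam" (4x4, takes a point from camera to tool coordinates, whose origin is the TCP and whose axes are the flange's). Camera axes: x right, y down, z forward; pixel columns grow to the right and rows downward; lengths in mm; the calibration is good to about 2 mm. A picture is of the moment at which its call begins: read the wrist's pose just before it. There is no depth.
- manip.sign_off(): hands the job in, once; it reports no verdict.
Trained networks look in a picture, given as the dict that the camera call returned (one of the last four; its "shot" number tells which), for a name from the list of things; names that differ only in an ending like _2 or _b are one class to them, and where a whole thing is asked for, a point or a joint stands for the part that bears it (a point fixed in the world has none). Each returns a list of dicts, best first, with "conf" (0 to 1); they miss things now and then, are a little off and sometimes report something else, mostly with a low value. They report only what shows in the picture. A call takes as long as a camera call.
- manip.find_in(target, picture): "rect" ([left, top, width, height] in pixels, round what is visible of it).
- manip.silhouettes(target, picture): "pixels" (420x560 bool, what is visible of it) and "rect" ([left, top, width, height] in pixels, round what is visible of it).
The state is a dict: "clock": time; "joints": joint angles; "qd": joint speeds; "effort": joint torques, N m; "eef_pos": TCP position; "eef_rot": TCP orientation; "wrist_force": force on the tool from outside, world axes, zero at the start; "moment": the same for the moment, N m; "finger_gap": finger opening in mm.
Only numpy, scipy, OpenCV 4.12 (cv2) and the standard library are available. Lean on these libraries where they do the work, as an engineer would, in place of code of your own. Each camera call takes 0.05 s, during which the arm holds its last target. There are 200 camera calls.

## Task

On the contact-angle instrument, push the sample slide in by its upright tab with a fingertip until the round specimen is under the needle and the slide has dropped into that specimen's click stop. Only push the tab, do not grip it; keep off the specimens, the syringe, the camera and the lamp, leave the other things on the bench where they are, and take the hand away when the slide is clicked in.

Things in the scene. Friction and masses are not known exactly. Their poses are not given: they have to be found in the camera images.
- stand: Contact-angle instrument, fixed to the bench, placed and turned anew each time. Black base plate 275 x 400 mm, top at z = 30 mm. Origin on the bench straight under the needle; x = the level direction in which the slide is pushed in (away from the robot, within 20 degrees), y towards the lamp, z up. The slide's guide, 44 mm wide, up to z = 58 mm, runs from x = -160 to 110 mm.
- optics: Camera, lamp and syringe column, fixed on the base plate; origin and axes of stand. Nothing of it is nearer to the robot than x = -31 mm. Column at x = 124 to 160 mm, up to z = 255 mm; a level arm (z = 156 to 174 mm) reaches from it to a 30 x 30 mm clamp above the origin, in which the syringe stands (z = 124 to 243 mm), needle down.
- needle_tip (a point): Lower end of the needle, z = 90 mm, on the slide's centre line, 15 mm above the specimens' top faces as they pass below. Axes of stand.
- lens_front (a point): Centre of the camera lens's front, z = 82 mm. The camera stands behind it: along the stand's y from -212 to -67 mm, x within 31 mm, up to z = 106 mm.
- lamp_face (a point): Centre of the lamp's white face, z = 82 mm. The lamp box fills the stand's y = 81 to 120 mm, x within 28 mm, up to z = 112 mm.
- plunger_ball (a point): Where the ball of a spring plunger, fixed to the stand, bears on the slide's +y edge; its bracket reaches from the stand's y = 39 to 83 mm at x = -56 to -34 mm, up to z = 74 mm. The ball drops into scallops of that edge: the click stops.
- tab (a point): Centre of the tab, an upright flange at the slide's end near the robot, on its centre line, moving with it; axes of stand (x = push direction). 8 mm thick along x, 40 mm wide, 30 mm high, z = 70 to 100 mm. Both faces are free: 71 mm of plain plate (top z = 70 to 73 mm) lie between it and the nearest pocket, and towards the robot the slide ends 3 mm past it, with only the bench below.
- slide: The sliding plate, black, 188 x 52 x 12 mm, top at z = 70 mm. Origin under its middle pocket, z = 58 mm; axes of stand. Three pockets in a row, 32 mm apart, 89, 121 and 153 mm from the tab's centre; inside 24 x 24 mm, rim 2.5 mm high. It moves along the stand's x only, its origin between x = -95 mm (drawn out) and 50 mm (inner end stop), and starts between -92 and -52 mm.
- middle_pocket (a point): Centre of the middle pocket's floor, z = 70 mm, moving with the slide. Click stops, one per pocket, bring a pocket exactly under the needle: this point is then at the stand's x = -32, 0 or 32 mm. Sliding takes about 1.5 N; from 3 mm either side a stop draws the slide in (the push falls to nothing); leaving it takes about 9 N. Elsewhere the slide stays as left.
- disc: The round specimen, the one wanted: a loose bare-steel disc 22 mm in diameter and 5 mm thick, origin at the centre of its underside. It lies in one of the three pockets (floor at z = 70 mm), a different one each time.
- square: A loose bare-steel square specimen 20 x 20 x 5 mm in another pocket, origin at the centre of its underside.
- bar: A loose bare-steel narrow specimen 10 x 22 x 5 mm in the remaining pocket, origin at the centre of its underside.
- vial: Bystander: small amber vial, 24 mm in diameter, 45 mm high, standing on the base plate in front of the camera. Origin at the centre of its underside.
- lens_cap: Bystander: black lens cap, 42 mm in diameter, 11 mm high, on the base plate in front of the lamp. Origin at the centre of its underside.
- tweezers: Bystander: steel tweezers lying on the bench, 150 mm long, 8 mm high, in front of the instrument on the +y side. Origin near the middle, x along them.
- coupon_box: Bystander: white divided box 100 x 70 x 22 mm with spare specimens, on the bench in front of the instrument on the -y side. Origin at the centre of its underside.
- solvent: Bystander: amber bottle, 56 mm in diameter, 130 mm high, standing right of the instrument (-y). Origin at the centre of its underside.
- driver: Bystander: screwdriver 170 mm long, 26 mm high, lying left of the instrument (+y). Origin under its middle, x along it.
- syringe: Bystander: spare plastic syringe 140 mm long, 26 mm wide, 22 mm high, lying left of the robot's front (+y). Origin under its middle, x along it.

How it is judged:
By the outcome, as a careful person would: the job done as asked, in the order asked, and still so for the second after the job is handed in, with the robot touching nothing.
It also fails if it takes over 54 s, if anything falls off the work surface, if the arm or the gripper's body presses on something with over 40 N, if the wrist force passes 120 N, or if a joint passes its speed limit or range.

## Working session

There is one attempt and no reset: what is moved stays moved. The work goes in short steps, Python scripts to look and compute and a tool call to move; the robot and the scene stay as the last step left them, time stands still between calls to the robot, and variables do not carry over. Pictures are saved under pics/ and viewed, about 8 in all and at most 12, crops included, and the job is handed in when it is done.

Besides the shell and the picture viewer there is one more tool, called after "Emit:" as name(argument=value, ...) on one line, values as JSON. send_rows: Moves the arm, as the interface text tells. Its arguments: {"type":"object","properties":{"series":{"type":"array"},"newtons":{"type":"number"}},"required":["series"]}

```bash
mkdir -p pics
cat > h.py <<'E'
import numpy as np, cv2
from cell import manip
from scipy.spatial.transform import Rotation as R
def cam(name):
    st=manip.read_state(); p=manip.camera(name)
    if name=="wrist":
        T=np.eye(4); T[:3,3]=st["eef_pos"]; T[:3,:3]=R.from_euler("xyz",st["eef_rot"]).as_matrix()
        p["pose"]=T@np.array(p["T_tool_cam"])
    p["pose"]=np.array(p["pose"]); return p
def save(p,f): cv2.imwrite("pics/"+f,p["img"][:,:,::-1])
def f(p): return p["img"].shape[0]/2/np.tan(np.radians(p["vfov"])/2)
def onz(p,u,v,z):
    d=p["pose"][:3,:3]@np.array([(u-p["cx"])/f(p),(v-p["cy"])/f(p),1]); o=p["pose"][:3,3]
    return o+d*(z-o[2])/d[2]
def proj(p,X):
    c=np.linalg.inv(p["pose"])@np.r_[X,1]; return c[0]/c[2]*f(p)+p["cx"],c[1]/c[2]*f(p)+p["cy"]
E
python3 - <<'E'
from h import *
st=manip.read_state(); print(st)
for n in ["scene","side","wrist"]:
    p=cam(n); save(p,n+"0.png"); print(n,p["pose"].round(2).tolist(),p["vfov"])
    for t in ["tab","slide","disc","square","bar","plunger_ball","needle_tip","stand","lamp_face","lens_front"]:
        r=manip.find_in(t,p); print(t,[(np.round(x["rect"]).tolist(),round(x["conf"],2)) for x in r[:2]])
a=[cv2.imread(f"pics/{n}0.png") for n in ["scene","side"]]
E
```

```text
{'clock': 0.0, 'joints': array([-6.65931708e-02,  3.00480190e-01,  1.52154992e+00,  1.87583429e-06,
        1.32070285e+00, -6.66057658e-02]), 'qd': array([ 0.00133429, -0.00084278,  0.00052234, -0.00074762,  0.00014057,
       -0.00028742]), 'effort': array([-1.53750298e-03, -5.31805658e+01, -3.52735734e+01,  7.07558286e-02,
        2.43994006e-02, -4.79655944e-05]), 'eef_pos': array([5.49758148e+02, 1.74305424e-02, 2.12894522e+02]), 'eef_rot': array([-3.14045499e+00, -7.77080138e-05,  1.57080841e+00]), 'wrist_force': array([ 0.98149253, -0.60136764, -0.35611948]), 'moment': array([-0.02941928,  0.01822002,  0.02389826]), 'finger_gap': 93.94257285794995}
scene [[-0.38, 0.79, -0.48, 1001.63], [0.92, 0.33, -0.2, 209.79], [0.0, -0.52, -0.86, 913.86], [0.0, 0.0, 0.0, 1.0]] 54.94659374484161
tab [([224.0, 183.0, 30.0, 54.0], 0.59)]
slide [([221.0, 182.0, 31.0, 60.0], 0.73)]
disc [([226.0, 181.0, 26.0, 56.0], 0.62), ([231.0, 221.0, 7.0, 7.0], 0.37)]
square [([228.0, 210.0, 13.0, 5.0], 0.4)]
bar [([229.0, 209.0, 12.0, 6.0], 0.47)]
plunger_ball [([119.0, 198.0, 198.0, 146.0], 0.59)]
needle_
[... 886 characters left out ...]
 [-0.0, -0.97, -0.23, 67.48], [0.0, 0.23, -0.97, 384.56], [0.0, 0.0, 0.0, 1.0]] 63.6691946989834
tab [([168.0, 233.0, 190.0, 75.0], 0.8)]
slide [([168.0, 236.0, 193.0, 72.0], 0.72)]
disc [([320.0, 255.0, 24.0, 21.0], 0.96), ([229.0, 30.0, 326.0, 353.0], 0.67)]
square [([288.0, 258.0, 20.0, 22.0], 0.94)]
bar [([260.0, 264.0, 10.0, 21.0], 0.77), ([347.0, 134.0, 212.0, 253.0], 0.57)]
plunger_ball [([231.0, 28.0, 329.0, 357.0], 0.94)]
needle_tip [([350.0, 131.0, 210.0, 255.0], 0.84)]
stand [([229.0, 31.0, 328.0, 352.0], 0.76), ([166.0, 233.0, 196.0, 73.0], 0.56)]
lamp_face [([349.0, 132.0, 209.0, 255.0], 0.58)]
lens_front [([347.0, 136.0, 213.0, 251.0], 0.84), ([188.0, 340.0, 85.0, 48.0], 0.75)]
```

View pics/scene0.png

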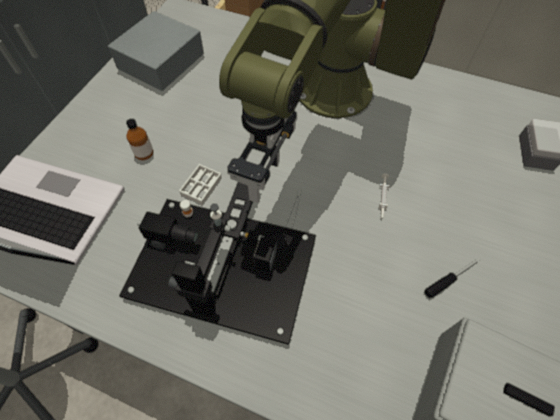

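View pics/wrist0.png

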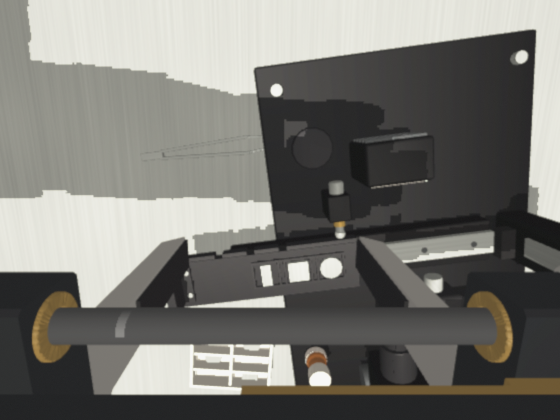

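View pics/side0.png

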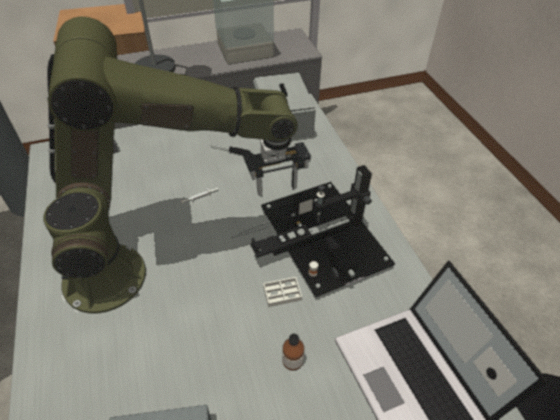

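Run:
```python
from h import *
p=cam("wrist")
for t in ["disc","square","bar"]:
    for s in manip.silhouettes(t,p)[:1]:
        v,u=np.nonzero(s["pixels"]); print(t,s["conf"],len(u),u.mean(),v.mean(),onz(p,u.mean(),v.mean(),74.5).round(1))
s=manip.silhouettes("tab",p)[0];v,u=np.nonzero(s["pixels"]);print(s["rect"],s["conf"])
# base plate far-left edge, bolts
for n,(u,v) in dict(ball=(340,234),c1=(255,69),c2=(275,240),c3=(535,31)).items(): print(n,onz(p,u,v,64 if n=="ball" else 30).round(1))
im=p["img"][200:330,150:430,::-1]; cv2.imwrite("pics/w1.png",cv2.resize(im,None,fx=2.8,fy=2.8,interpolation=cv2.INTER_CUBIC))
```

```text
disc 0.82 374 330.331550802139 266.81283422459893 [606.8 -63.   74.5]
square 0.59 409 297.78239608801954 270.21515892420535 [574.9 -66.6  74.5]
bar 0.51 216 266.087962962963 274.31481481481484 [543.7 -70.9  74.5]
[169.2, 233.1, 187.2, 73.7] 0.91
ball [616.9 -32.6  64. ]
c1 [533.  125.7  30. ]
c2 [552.9 -50.1  30. ]
c3 [801.4 159.7  30. ]
```

View pics/w1.png

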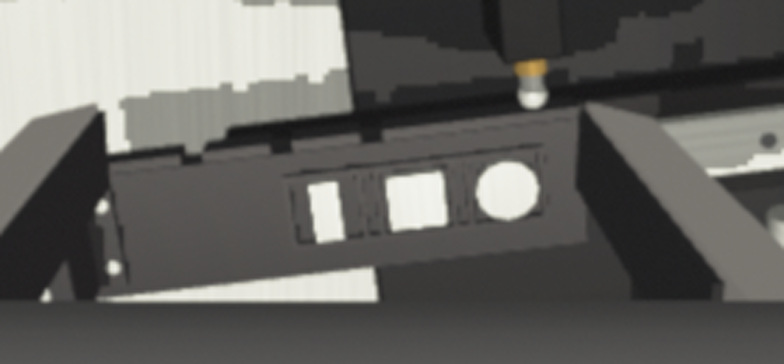

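The wrist view shows the bar, square and disc at (266,274), (298,270) and (330,267). So the disc is in the inner pocket, and the first click stop (middle pocket at -32) is the target. The axis is at about 7°, and the slide is at about -91, so the push is about 58 mm.

Emit:
send_rows(series=[[[0,-10,-16,0,-1],[0,-20,-33,0,-2],[0,-30,-50,0,-3],[0,-40,-66,0,-4],[0,-50,-83,0,-5],[0,-60,-100,0,-6],[0,-70,-116,0,-7],[0,-80,-132,0,-7],[0,-87.5,-145,0,-7],[0,-87.5,-145,0,-7]]], newtons=20)

```text
clock: 2.9
eef_pos: [404.2, -88.1, 213.7]
eef_rot: [3.141, 0.0, 1.692]
wrist_force: [0.6, -0.5, -0.4]
finger_gap: 17.5
```

Run:
```python
from h import *
s=manip.read_state();print(s["eef_pos"],s["eef_rot"],s["finger_gap"],s["clock"])
p=cam("wrist"); save(p,"w2.png")
for t in ["disc","square","bar","tab","needle_tip"]:
    for s in manip.silhouettes(t,p)[:1]:
        v,u=np.nonzero(s["pixels"]); print(t,s["conf"],s["rect"],onz(p,u.mean(),v.mean(),74.5).round(1))
c=np.array([455,-81.6]);d=np.array([.9925,.122]);n=np.array([-.122,.9925])
for a in(-4,4):
  for b in(-20,20): print(a,b,np.round(proj(p,np.r_[c+a*d+b*n,100])))
```

```text
[404.23082535 -88.06765145 213.6812994 ] [3.14119462e+00 2.80073584e-04 1.69172009e+00] 17.51064979342677 2.9
disc 0.8 [477.1, 191.0, 25.7, 23.1] [605.5 -63.2  74.5]
square 0.86 [439.8, 193.1, 28.7, 21.5] [574.1 -67.5  74.5]
bar 0.62 [415.0, 192.5, 10.0, 20.8] [542.1 -70.5  74.5]
tab 0.63 [315.4, 173.2, 203.8, 61.9] [533.3 -70.6  74.5]
needle_tip 0.83 [476.9, 62.4, 81.3, 333.2] [ 655.6 -108.2   74.5]
-4 -20 [326. 232.]
-4 20 [328. 187.]
4 -20 [335. 232.]
4 20 [337. 187.]
```

View pics/w2.png

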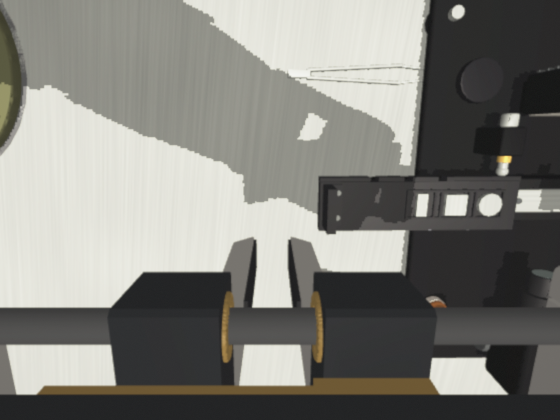

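The tab top shows at about (320–337, 185–232), which matches the prediction. The fingers are still closing and are clear behind the tab, so I'll go down.

Emit:
send_rows(series=[[[0,0,0,5,0],[0,0,0,20,0],[0,0,0,36,0],[0,0,0,52,0],[0,0,0,68,0],[0,0,0,84,0],[0,0,0,100,0],[0,0,0,114,0],[0,0,0,127,0],[0,0,0,127,0]]])

```text
clock: 4.2
eef_pos: [404.2, -87.1, 84.9]
eef_rot: [-3.139, -0.001, 1.693]
wrist_force: [0.4, 0.6, -0.1]
finger_gap: 0.5
```

Emit:
send_rows(series=[[[0,0,3,0,0],[0,0,6,0,0],[0,0,9,0,0],[0,0,12,0,0],[0,0,15,0,0],[0,0,18,0,0],[0,0,20,0,0],[0,0,22,0,0],[0,0,22,0,0],[0,0,22,0,0]]])

```text
clock: 5.2
eef_pos: [426.8, -84.8, 86.4]
eef_rot: [-3.141, -0.0, 1.693]
wrist_force: [-0.8, -0.3, 0.2]
finger_gap: 0.3
```

Run:
```python
from h import *
s=manip.read_state();print(s["eef_pos"],s["eef_rot"],s["finger_gap"],s["clock"])
c=np.array([455,-81.6]);d=np.array([.9925,.122]);n=np.array([-.122,.9925])
e=s["eef_pos"][:2]-c; print("along",e@d,"lat",e@n)
p=cam("wrist"); save(p,"w3.png")
```

```text
[426.7620643  -84.81052312  86.38599997] [-3.14144127e+00 -6.20903633e-05  1.69296251e+00] 0.27006618237455665 5.2
along -28.417835001865708 lat 0.25858395942112483
```

View pics/w3.png

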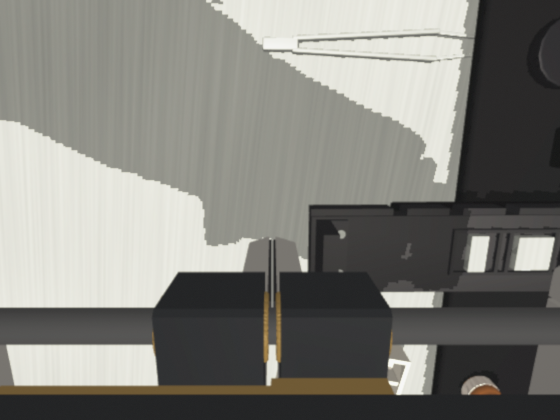

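The shut fingers are level with the tab, about 12 mm behind it and centred. Now I'll push.

Emit:
send_rows(series=[[[0,0,4,0,0],[0,0,8,0,0],[0,0,11,0,0],[0,0,14,0,0],[0,0,18,0,0],[0,0,22,0,0],[0,0,26,0,0],[0,0,30,0,0],[0,0,34,0,0],[0,0,36,0,0]]])

```text
clock: 6.25
eef_pos: [462.9, -80.3, 86.4]
eef_rot: [3.142, -0.0, 1.693]
wrist_force: [-2.7, 0.3, 0.3]
finger_gap: 0.5
```

Emit:
send_rows(series=[[[0,0,4,0,0],[0,0,8,0,0],[0,0,12,0,0],[0,0,16,0,0],[0,0,19,0,0],[0,0,22,0,0],[0,0,24,0,0],[0,0,26,0,0],[0,0,26,0,0],[0,0,26,0,0]]])

```text
clock: 7.25
eef_pos: [488.7, -77.4, 86.6]
eef_rot: [3.141, 0.0, 1.693]
wrist_force: [-0.2, -0.5, -0.0]
finger_gap: 0.8
```

Run:
```python
from h import *
s=manip.read_state()
c=np.array([455,-81.6]);d=np.array([.9925,.122]);n=np.array([-.122,.9925])
e=s["eef_pos"][:2]-c; print("along",e@d,"lat",e@n,s["wrist_force"],s["clock"])
b0=np.array([616.9,-32.6])
p=cam("wrist"); save(p,"w4.png")
for t in ["disc","square","bar"]:
    for s in manip.silhouettes(t,p)[:1]:
        v,u=np.nonzero(s["pixels"]); X=onz(p,u.mean(),v.mean(),74.5); print(t,s["conf"],s["rect"],X.round(1),"to ball",(b0-X[:2])@d)
```

```text
along 33.99789304306776 lat 0.011207646438124809 [-0.16026872 -0.52853105 -0.01803496] 7.25
disc 0.9 [542.0, 232.9, 18.0, 34.7] [648.  -58.1  74.5] to ball -27.79176902703277
square 0.85 [486.3, 233.2, 46.2, 36.7] [623.2 -60.8  74.5] to ball -2.8339723912917663
bar 0.78 [441.6, 235.3, 23.9, 36.5] [591.9 -64.9  74.5] to ball 28.782802960419467
```

View pics/w4.png

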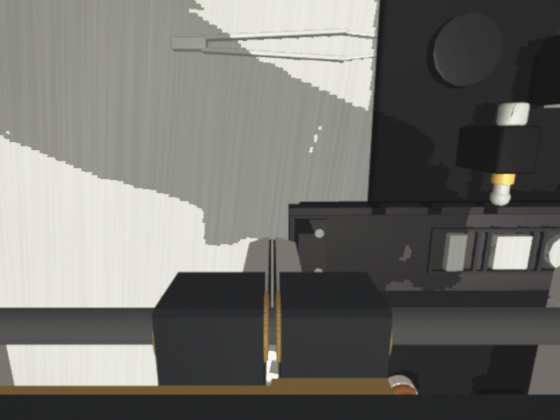

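The slide has moved 49 mm, so about 10 mm remain and the stop should capture after about 7. I'll creep from here.

Emit:
send_rows(series=[[[0,0,1,0,0],[0,0,2,0,0],[0,0,3,0,0],[0,0,4,0,0],[0,0,4.5,0,0],[0,0,5,0,0]]])

```text
clock: 8.05
eef_pos: [493.5, -76.6, 86.4]
eef_rot: [3.141, 0.0, 1.693]
wrist_force: [-0.2, -0.2, -0.6]
finger_gap: 0.3
```

Emit:
send_rows(series=[[[0,0,0.5,0,0],[0,0,1,0,0]]])

```text
clock: 8.25
eef_pos: [494.4, -76.5, 86.5]
eef_rot: [3.141, 0.0, 1.693]
wrist_force: [0.1, 0.6, -0.5]
finger_gap: 0.1
```

Emit:
send_rows(series=[[[0,0,0.5,0,0],[0,0,1,0,0]]])

```text
clock: 8.45
eef_pos: [495.4, -76.4, 86.5]
eef_rot: [3.141, 0.0, 1.693]
wrist_force: [0.7, 0.4, 0.1]
finger_gap: 0.7
```

```bash
cat > m.py <<'E'
from h import *
s=manip.read_state()
c=np.array([455,-81.6]);d=np.array([.9925,.122]);n=np.array([-.122,.9925])
e=s["eef_pos"][:2]-c; print("along",e@d,"lat",e@n,s["wrist_force"]@np.r_[d,0],s["clock"])
p=cam("wrist"); save(p,"w5.png")
for t in ["square","bar"]:
    for s in manip.silhouettes(t,p)[:1]:
        v,u=np.nonzero(s["pixels"]); X=onz(p,u.mean(),v.mean(),74.5); print(t,s["conf"],s["rect"],X.round(1),"moved",(X[:2]-([574.5,-67] if t=="square" else [542.9,-70.7]))@d)
E
python3 m.py
```

```text
along 40.72871125847357 lat 0.2259617173173254 0.7776137539361673 8.45
square 0.7 [543.7, 230.6, 16.3, 36.4] [654.5 -56.7  74.5] moved 80.64622080844893
bar 0.65 [289.7, 202.5, 270.3, 87.6] [579.2 -61.   74.5] moved 37.201866622845515
```

View pics/w5.png

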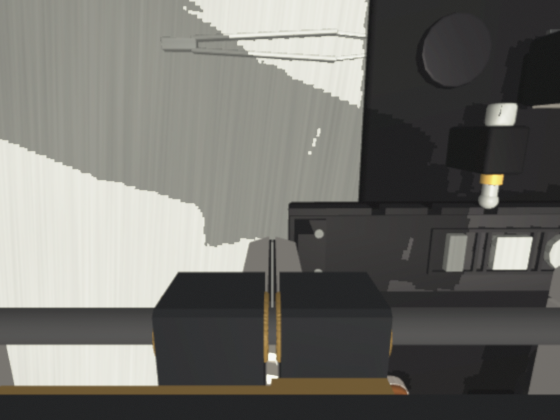

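The square is at (512,252) and the ball at (488,200). The slide must be at or near the scallop (the push is ~0). I'll compare the slide patch with the previous picture.

```bash
cat > q.py <<'E'
import cv2,numpy as np,sys
a,b=[cv2.imread("pics/"+x,0) for x in sys.argv[1:3]]
for name,(u0,u1,v0,v1) in dict(slide=(430,536,225,280),left=(284,330,200,234),ball=(470,520,170,215)).items():
    t=a[v0:v1,u0:u1]; t=np.float32(t);m=25
    w=np.float32(b[v0-8:v1+8,max(u0-m,0):min(u1+m,560)])
    r=cv2.matchTemplate(w,t,cv2.TM_CCOEFF_NORMED);_,mx,_,(x,y)=cv2.minMaxLoc(r)
    l=r[y]; s=0
    if 0<x<len(l)-1: s=.5*(l[x-1]-l[x+1])/(l[x-1]-2*l[x]+l[x+1])
    print(name,x+s-min(u0,m),y-8,mx)
E
python3 q.py w4.png w5.png
```

```text
slide 0.025352478 1 0.9938660860061646
left -0.21138573 0 0.9631608724594116
ball -11.468473 1 0.9624013304710388
```

Emit:
send_rows(series=[[[0,0,0.5,0,0],[0,0,1,0,0],[0,0,1,0,0]]])

```text
clock: 8.9
eef_pos: [496.3, -76.3, 86.4]
eef_rot: [-3.142, -0.0, 1.693]
wrist_force: [-0.1, 0.7, -0.3]
finger_gap: 0.3
```

```bash
cp pics/w5.png pics/w5a.png; python3 m.py; python3 q.py w4.png w5.png
```

```text
along 41.66387357709348 lat 0.23404535721855238 0.021424684171387973 8.9
square 0.93 [489.4, 233.0, 44.4, 34.5] [631.3 -59.6  74.5] moved 57.25132762765244
bar 0.91 [441.2, 233.0, 22.5, 36.6] [599.7 -63.6  74.5] moved 57.26360359906053
slide 0.9713745 1 0.9938132166862488
left -0.6856556 0 0.933121919631958
ball -13.198023 1 0.941272497177124
```

Emit:
send_rows(series=[[[0,0,0.5,0,0],[0,0,1,0,0]]])

```text
clock: 9.25
eef_pos: [497.3, -76.2, 86.5]
eef_rot: [-3.142, 0.0, 1.693]
wrist_force: [-0.9, -0.9, -0.1]
finger_gap: 0.2
```

```bash
python3 m.py; python3 q.py w4.png w5.png
```

```text
along 42.66444754666619 lat 0.21094529508553778 -0.9958504444865234 9.25
square 0.85 [485.9, 232.7, 45.5, 35.5] [631.4 -59.7  74.5] moved 57.39303966308535
bar 0.94 [439.6, 233.0, 23.3, 37.7] [600.  -63.8  74.5] moved 57.4686528498791
slide -0.40005112 0 0.9907404780387878
left -2.2024288 0 0.9381865859031677
ball -14.849517 1 0.9419125914573669
```

The slide ran ahead of the finger and then stood still while the finger followed, so it looks clicked in. One gentle probe to confirm it resists, then I'll back off.

Emit:
send_rows(series=[[[0,0,0.5,0,0],[0,0,1,0,0]]])

```text
clock: 9.6
eef_pos: [497.9, -76.1, 86.4]
eef_rot: [-3.141, -0.0, 1.693]
wrist_force: [-4.8, -1.6, 3.8]
finger_gap: 0.7
```

```bash
python3 m.py; python3 q.py w4.png w5.png
```

```text
along 43.279429138524016 lat 0.22785280696603777 -5.00771134167836 9.6
square 0.77 [484.5, 233.8, 48.1, 33.7] [632.1 -59.5  74.5] moved 58.11155650907412
slide -0.36333275 1 0.9922406077384949
left -2.8164463 0 0.9052588939666748
ball -15.698248 1 0.9426488876342773
```

The probe meets 5 N of resistance, well above sliding friction and below the break-out force, so the slide is in the stop. Backing off.

Emit:
send_rows(series=[[[0,0,-1,0,0],[0,0,-3,0,0],[0,0,-6,0,0],[0,0,-10,0,0],[0,0,-15,0,0],[0,0,-20,0,0],[0,0,-26,0,0],[0,0,-32,0,0],[0,0,-36,0,0],[0,0,-36,0,0]]])

```text
clock: 10.75
eef_pos: [462.2, -80.5, 86.5]
eef_rot: [3.142, 0.0, 1.693]
wrist_force: [-0.6, 0.0, 0.2]
finger_gap: 0.3
```

Emit:
send_rows(series=[[[0,0,0,-6,0],[0,0,-2,-20,0],[0,0,-8,-36,0],[0,0,-14,-52,0],[0,0,-20,-68,0],[0,0,-26,-84,0],[0,0,-32,-100,0],[0,0,-38,-114,0],[0,0,-40,-127,0],[0,0,-40,-127,0]]])

```text
clock: 11.75
eef_pos: [423.5, -85.5, 215.3]
eef_rot: [3.139, 0.001, 1.693]
wrist_force: [0.4, 0.8, 0.0]
finger_gap: 0.5
```

```bash
sed -i 's/"square","bar"/"square","bar","disc"/; s/\[542.9,-70.7\])/[542.9,-70.7] if t=="bar" else [606.1,-63.1])/; s/w5.png/w6.png/' m.py; python3 m.py
python3 - <<'E'
from h import *
a=cv2.imread("pics/w6.png"); b=cam("side"); c=b["img"][140:320,220:420,::-1]
cv2.imwrite("pics/f.png",np.hstack([cv2.resize(a,(480,360)),cv2.resize(c,(320,360))]))
E
```

```text
along -31.768447450084896 lat 0.0030034040272511817 0.5256170828818053 11.75
square 0.89 [481.1, 194.0, 24.9, 20.0] [631.6 -60.2  74.5] moved 57.55357355416399
bar 0.84 [454.0, 193.8, 12.5, 23.9] [600.2 -64.   74.5] moved 57.70591673945782
disc 0.66 [515.6, 191.6, 26.3, 23.5] [663.4 -56.1  74.5] moved 57.752216346454766
```

View pics/f.png

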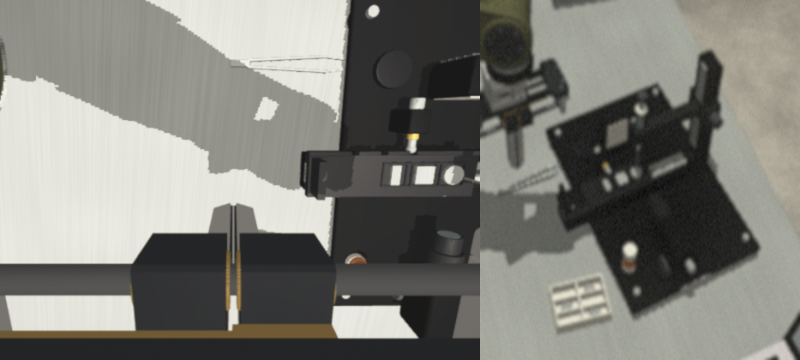

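```bash
python3 -c "
from cell import manip; print(manip.sign_off())"
```

```text
the job is handed in; nothing more can be done
None
```

The slide is pushed in and clicked at the disc's stop, with the round specimen under the needle. The hand is raised well clear, and I handed the job in at about 12 s of robot time.

- **What I did:** the disc was in the innermost pocket, so the first click stop was the right one. I pushed the tab's near face with the shut fingertips for about 58 mm, without gripping it.
- **Click stop:** near the end the slide ran ahead of the finger and then stood still. A gentle probe met 5 N, which is above sliding friction and below the 9 N needed to leave the stop.
- **After withdrawing:** the slide stayed put. All three specimens showed 57.6–57.8 mm of travel, against about 58.7 mm predicted from my first sighting, which is within the camera calibration. The last picture shows the needle at the disc, the ball at the slide's edge, and the bystanders in view where they were. I did not check each bystander separately.
- **Disagreement:** in one picture the networks mislabelled the specimens, reporting 80 mm and 37 mm of travel. I set that reading aside after viewing the picture, and the later readings agreed with each other.

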